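Lock a knurled lens cell onto its bayonet mount

ROBOT

A 7-joint arm with a two-finger parallel gripper is mounted at the origin on a cart in front of the work surface, level with it; the furniture and walls round the work are solid. World frame = base frame: x ahead of the robot, y to its left, z up, the work surface at z = 0. Lengths are in mm, angles in degrees, forces in N, time in s.
With the tool pointing down it reaches from about 400 to 900 mm from the base axis. Payload 5.6 kg.
Tool frame: the origin (TCP) lies at the very end of the fingers, on their centre line; the grasp point (between the pads) lies 19 mm behind it; z points along the fingers, y is the line along which they close (so a half turn about z gives the same grasp; the last joint's range is limited). The gripper opens to 92 mm and grips with 3 to 60 N. Pads are 20 mm wide; open, the fingers measure 128 mm over their backs; the gripper's body (75 mm by 189 mm) begins 69 mm behind the grasp point.
Start: joints at [-74.141, 26.786, -0.665, 91.828, 0.344, 61.387, -3.226], TCP at [204.387, 617.038, 191.692] pointing down, gripper open.
Joint ranges: [-144.91, 144.91], [-17.63, 115.5], [-89.93, 88.59], [15.96, 139.68], [-74.01, 254.01], [8.47, 105.57], [-167.45, 167.45]. Speed limits (degrees/s): [147.25, 147.25, 180, 180, 180, 180, 180].

INTERFACE

Orientations are given as [roll, pitch, yaw] about the fixed x, y, z axes, in that order (R = Rz(yaw) Ry(pitch) Rx(roll)).
In Python, from rig import robot, cams, order gives the robot as it stands.
- The arm moves only by the tool jog_arm, never from a script. Its argument "rows" is a list of rows, each a list of 3 entries, a list of its own where there are three numbers: the shift along the tool's x, y, z scaled (see below), then the turn, a rotation vector about the tool's x, y, z scaled (see below), then the opening, from 0 (shut) to 1 (fully open). In form: [[[tx, ty, tz], [ax, ay, az], claw], ...]. A call has 1 to 8 rows; each row shifts and turns the commanded pose from where the row before left it, along the tool's axes as they then stand; what a row does not reach is not made up. The controller multiplies each number of a shift by 4 cm and each number of a turn by 0.12 rad. A row lasts 1/10 s, in which the tool goes at most 50 mm and 8.59 degrees, less where a joint would pass 70% of its speed; a pose out of reach is approached as far as the arm can. A call with a number of a shift or a turn outside -1 to 1 is refused whole. A call with a gripper value outside its range is refused whole. The fingers move at their own pace and stop on an object; "squeeze" is the grip in N (left out, the last holds). Time passes only in rows, so rows that do not move let the fingers close. It gives the time, the measured TCP pose, the force, the opening and the grip force at its end, in the units of the state.
- robot.observe(): the state, without advancing time (a new reading comes with each control period).
- cams.get_image(name): name is "side" or "top" or "wrist"; returns a dict with "pixels" (400x640x3 uint8, red, green, blue), "intrinsics" (3x3 intrinsics, pixels), "k1" (the pictures are not rectified: a ray, as slopes to the right and down, at radius r is drawn at 1 + k1 r^2 times it, then the intrinsics apply), "extrinsics" (4x4, takes a point from camera to world coordinates). Camera axes: x right, y down, z forward; pixel columns grow to the right and rows downward; lengths in mm; the calibration is good to about 2 mm. A picture is of the moment at which its call begins. There is no depth.
- order.sign_off(): hands the job in; it is judged then, once.
The state is a dict: "t": time; "qpos": joint angles; "dq": joint speeds; "joint_torque": joint torques, N m; "tcp_pos": TCP position; "tool_rot": TCP orientation; "wrist_force": force on the tool from outside, world axes, zero at the start; "ft_torque": the same for the moment, N m; "gripper_width": finger opening in mm; "grip_force": force on a finger pad.
Only numpy, scipy, OpenCV 4.12 (cv2) and the standard library are available. Lean on these libraries where they do the work, as an engineer would, in place of code of your own. Each camera call takes 0.05 s, during which the arm holds its last target. There are 200 camera calls.

TASK

Put the black knurled lens cell, lens upwards as it lies, over the barrel of the bench mount and turn it while pressing lightly, until the keyways hidden inside it drop over the mount's three pins. Then push it down against the spring until it sits fully home on the shoulder and finish while still holding it there with the gripper: do not let go. Leave the beeswax, the charcoal block and the jar where they are.

Things in the scene. Friction and masses are not known exactly. Their poses are not given: they have to be found in the camera images.
- cell_centre (a point): Centre of the knurled lens cell, half-way up: a loose black round cap, 56 mm across and 44 mm tall, ridged sides, thin yellow line near each end, lens closing its top; about 120 g. z points up to the lens; top and lower rim are 22 mm away. It starts standing on the worktop, lens up, at any yaw.
- cell_rim (a point): Centre of the cell's open lower rim, z up. Inside: a bore 40 mm in diameter, 38 mm deep, with three keyways 120 degrees apart in its wall over the full depth (one towards +x of this point), 10 mm wide, reaching 25 mm from the axis; unseen from above.
- mount_shoulder (a point): Centre of the flat shoulder of the fixed bench mount, on the barrel's upright axis, 35 mm above the worktop. Below it a round aluminium neck 55 mm in diameter on a dark foot plate 90 x 90 x 12 mm. Home, the cell's rim rests on this shoulder: 16 mm lower than when it rests on the pins.
- barrel_top (a point): Centre of the top of the mount's barrel, 36 mm above the shoulder: solid, 37 mm in diameter, the top 5 mm tapered to 30 mm. Nothing stands above it.
- pin_level (a point): Point on the barrel's axis, level with the tops of three brass pins, 16 mm above the shoulder. The pins, 120 degrees apart and 4 mm thick, reach 22 mm from the axis. Their angle differs at each start and has no relation to this point's axes. A cell's rim rests on them until its keyways are within about 8 degrees of the pins, then it can drop.
- follower (a joint): Brass spring ring round the barrel, pushed down by the cell's lower rim; value in m: 0 = up, its top 6 mm above the shoulder; 0.006 = fully down, level with the shoulder. It takes about 4 N to start and 8 N fully down, more than the cell's weight, and springs back when let go.
- wax_centre (a point): Centre of a yellow beeswax disc, 45 mm in diameter and 16 mm thick, lying loose; leave it alone.
- charcoal_centre (a point): Centre of a black charcoal block bound with wire, 50 x 75 x 25 mm, loose; leave it alone.
- jar_centre (a point): Centre of an amber screw-cap jar, 51 mm in diameter and 58 mm tall, loose; leave it alone.

How it is judged (in metres and radians):
On the way:
1. the lens cell is over the barrel, upright, its rim below the barrel's top (horizontal distance between cell_centre and mount_shoulder below 0.004 m and z of cell_centre in the frame of mount_shoulder below 0.048 m and angle between cell_centre's own z axis and vertical below 0.12 rad), for 0.1 s.
At the end, for the whole second after the job is handed in: The lens cell is upright (within 0.06 rad), centred on the mount within 3 mm and within 2 mm of the shoulder, the spring ring is down by more than 4.5 mm, and the gripper's fingers are still on the cell with more than 2 N, through the last second (horizontal distance between cell_centre and mount_shoulder below 0.003 m and z of cell_centre in the frame of mount_shoulder between 0.019 and 0.024 m and angle between cell_centre's own z axis and vertical below 0.06 rad and value of joint follower above 0.0045 m and contact force between the fingers and lens_cell above 2 N); the arm keeps its last pose, push and grip.
It fails at once if the beeswax is moved more than 20 mm (distance of wax_centre from where it was at the start of the episode above 0.02 m).
It fails at once if the charcoal is moved more than 20 mm (distance of charcoal_centre from where it was at the start of the episode above 0.02 m).
It fails at once if the jar is moved more than 20 mm (distance of jar_centre from where it was at the start of the episode above 0.02 m).
It also fails if it takes over 58 s, if anything falls off the work surface, if the arm or the gripper's body presses on something with over 40 N, if the wrist force passes 120 N, or if a joint passes its speed limit or range.

## Working session

There is one attempt and no reset: what is moved stays moved. The work goes in short steps, Python scripts to look and compute and a tool call to move; the robot and the scene stay as the last step left them, time stands still between calls to the robot, and variables do not carry over. Pictures are saved under pics/ and viewed, at most 10 in all, crops included, and the job is handed in when it is done.

Besides the shell and the picture viewer there is one more tool, called after "Request:" by a JSON object that holds its "fn" and its "kwargs". jog_arm: Moves the arm, as the interface text tells. Its arguments: {"type":"object","properties":{"rows":{"type":"array","items":{"type":"array"}},"squeeze":{"type":"number"}},"required":["rows"]}

```bash
ls; mkdir -p pics
cat > h.py <<'E'
import numpy as np, cv2
from rig import robot, cams, order
def grab(n,f=None):
    d=cams.get_image(n)
    if f: cv2.imwrite('pics/'+f,cv2.cvtColor(d['pixels'],cv2.COLOR_RGB2BGR))
    return d
def ray(d,u,v):
    K=np.array(d['intrinsics']);E=np.array(d['extrinsics'])
    p=np.array([(u-K[0,2])/K[0,0],(v-K[1,2])/K[1,1]]);q=p.copy()
    for _ in range(30): q=p/(1+d['k1']*(q@q))
    r=E[:3,:3]@np.array([q[0],q[1],1]); return E[:3,3],r/np.linalg.norm(r)
def onz(d,u,v,z):
    o,r=ray(d,u,v); return o+r*(z-o[2])/r[2]
def proj(d,P):
    K=np.array(d['intrinsics']);E=np.array(d['extrinsics'])
    c=E[:3,:3].T@(np.array(P)-E[:3,3]); q=c[:2]/c[2]; q=q*(1+d['k1']*(q@q))
    return K[0,0]*q[0]+K[0,2],K[1,1]*q[1]+K[1,2]
E
python3 - <<'E'
from h import *
for n in('top','side'):
    d=grab(n,n+'1.png'); print(n,d['extrinsics'],d['intrinsics'],d['k1'])
print(robot.observe())
E
```

```text
pics
top [[ 4.17091995e-03 -9.96578055e-01  8.25517068e-02  5.05318021e+02]
 [-9.99951865e-01 -4.88966905e-03 -8.50639826e-03 -3.35706788e+00]
 [ 8.88094036e-03 -8.25122537e-02 -9.96550479e-01  1.06789888e+03]
 [ 0.00000000e+00  0.00000000e+00  0.00000000e+00  1.00000000e+00]] [[429.41834289   0.         315.62021843]
 [  0.         429.41834289 200.30430514]
 [  0.           0.           1.        ]] -0.04289358076471487
side [[-8.48774198e-01  2.39875116e-01 -4.71213635e-01  1.01688981e+03]
 [ 5.28405511e-01  3.52381228e-01 -7.72408626e-01  7.00719581e+02]
 [-1.92347689e-02 -9.04592394e-01 -4.25843428e-01  4.63204128e+02]
 [ 0.00000000e+00  0.00000000e+00  0.00000000e+00  1.00000000e+00]] [[368.75337006   0.         322.89462345]
 [  0.         368.75337006 193.67177793]
 [  0.           0.           1.        ]] -0.03619103272375258
{'t': 0.1, 'qpos': array([-74.14133834,  26.83160692,  -0.66459456,  91.87499587,
         0.34306741,  61.38733692,  -3.22483313]), 'dq': array([ 0.02331886, -0.05009598,  0.08889372, -0.06876756,  0.06965448,
        0.06995036,  0.04204847]), 'joint_torque': array([ 1.20214172e-03, -5.21648169e+01, -1.24823581e-02, -2.44366693e+01,
       -5.67908131e-02,  1.39786152e-02,  3.55891734e-05]), 'tcp_pos': array([204.22427721, 616.49033738, 190.83292765]), 'tool_rot': array([-1.79908241e+02,  6.10546867e-03,  1.61674332e+02]), 'wrist_force': array([-0.14334304,  0.15211648,  0.77516545]), 'ft_torque': array([-0.0145805 , -0.0408257 ,  0.00887618]), 'grip_force': 0.0, 'gripper_width': 91.75934972632547}
```

View pics/top1.png

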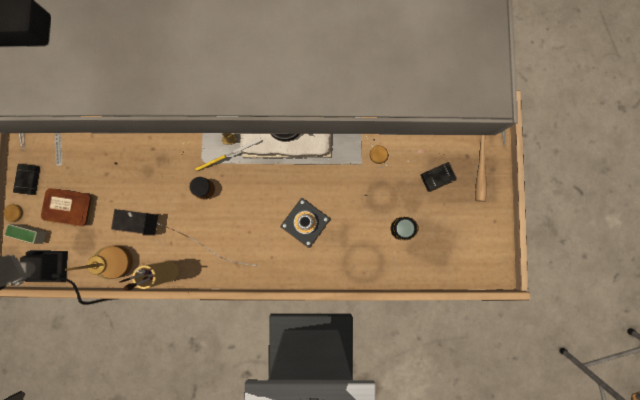

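View pics/side1.png

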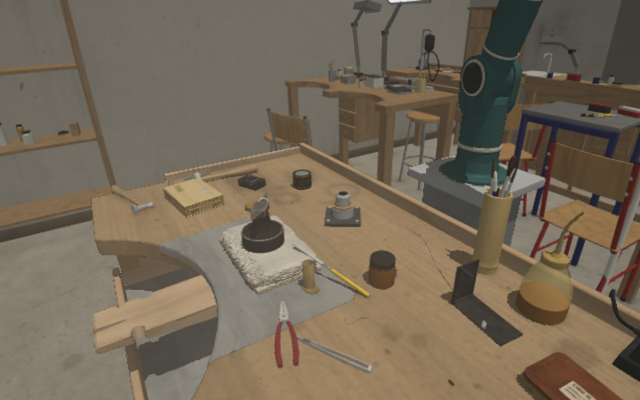

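The top view shows the mount at about (305,222), the cell at (404,228), the jar at (202,188), the wax at (379,155) and the charcoal at (438,177). The side view shows the mount at (343,208) and the cell at (302,179).

Run:
```python
from h import *
t=grab('top');s=grab('side')
for n,u,v,z in(('cell',404,228,44),('mount',305,222,71),('jar',202,188,58),('wax',379,155,16),('char',438,177,25),('plate l',282,222,12),('plate r',329,222,12)): print(n,onz(t,u,v,z).round(1))
a=cv2.resize(t['pixels'][180:270,260:440],None,fx=4,fy=4,interpolation=cv2.INTER_CUBIC)
b=cv2.resize(s['pixels'][160:240,280:400],None,fx=5,fy=5,interpolation=cv2.INTER_CUBIC)
im=np.zeros((600,800,3),np.uint8)
a=cv2.resize(a,(600,300)); im[:300,:600]=a; b=cv2.resize(b,(450,300)); im[300:,:450]=b
cv2.imwrite('pics/z.png',im[:,:,::-1])
# arm top
p=t['pixels'].astype(int)
dark=(p.sum(2)<150).astype(np.uint8); 
n,l,st,c=cv2.connectedComponentsWithStats(dark[180:270,260:440])
for i in range(1,n):
    if st[i,4]>40: print(st[i],c[i]+[260,180])
```

```text
cell [ 524.8 -223.5   44. ]
mount [537.3  12.6  71. ]
jar [616.9 257.1  58. ]
wax [ 706.3 -169.5   16. ]
char [ 650.8 -313.5   25. ]
plate l [538.9  70.   12. ]
plate r [539.4 -45.5  12. ]
[163   0  17  11 125] [431.088 184.224]
[131  37  26  22 183] [402.19672131 227.81420765]
[41 38  8  8 54] [304.61111111 221.38888889]
```

View pics/z.png

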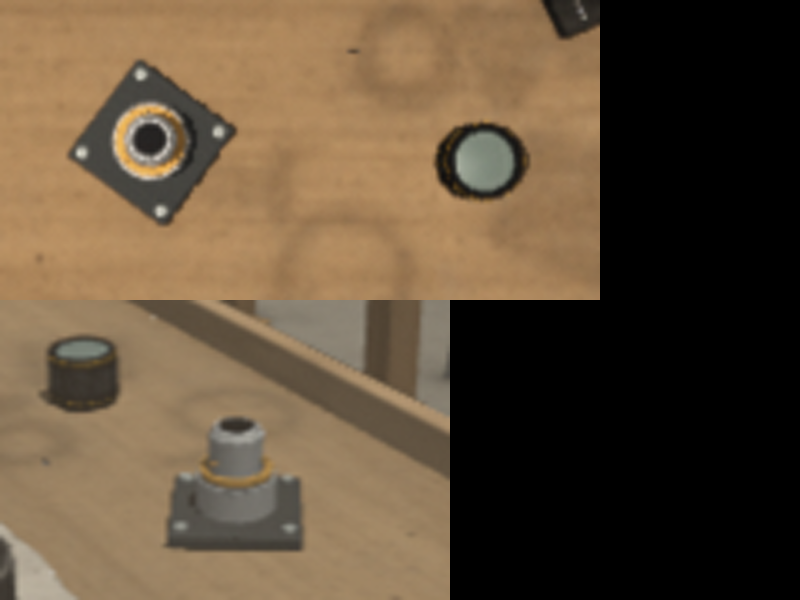

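The crop shows the lens disc at full-image (405,228) and the barrel top at (304.6,221.4), so the cell is near (525,-225) and the mount near (537,12). I'll raise the tool first to clear the pencil cup, then travel.

Request:
{"fn": "jog_arm", "kwargs": {"rows": [[[0,0,-1],[0,0,0],1],[[0,0,-1],[0,0,0],1],[[0,0,-1],[0,0,0],1],[[0,0,-1],[0,0,0],1],[[0,0,-1],[0,0,0],1],[[-0.95,-0.52,0],[0,0,0],1],[[-0.95,-0.52,0],[0,0,0],1],[[-0.95,-0.52,0],[0,0,0],1]]}}

```text
t: 1.0
tcp_pos: [293.7, 520.8, 391.7]
tool_rot: [180.0, 0.0, 161.7]
wrist_force: [-0.2, 0.5, 0.0]
gripper_width: 92.2
grip_force: 0.0
```

Request:
{"fn": "jog_arm", "kwargs": {"rows": [[[-0.95,-0.52,0],[0,0,0],1],[[-0.95,-0.52,0],[0,0,0],1],[[-0.95,-0.52,0],[0,0,0],1],[[-0.95,-0.52,0],[0,0,0],1],[[-0.95,-0.52,0],[0,0,0],1],[[-0.95,-0.52,0],[0,0,0],1],[[-0.95,-0.52,0],[0,0,0],1],[[-0.36,-0.94,0],[0,0,0],1]]}}

```text
t: 1.8
tcp_pos: [503.9, 258.1, 390.5]
tool_rot: [-179.9, 0.0, 161.6]
wrist_force: [-0.4, -0.6, -0.7]
gripper_width: 91.8
grip_force: 0.0
```

Request:
{"fn": "jog_arm", "kwargs": {"rows": [[[-0.36,-0.94,0],[0,0,0],1],[[-0.36,-0.94,0],[0,0,0],1],[[-0.36,-0.94,0],[0,0,0],1],[[-0.36,-0.94,0],[0,0,0],1],[[-0.36,-0.94,0],[0,0,0],1],[[-0.36,-0.94,0],[0,0,0],1],[[0,0,0],[0,0,0],1]]}}

```text
t: 2.5
tcp_pos: [512.5, 12.0, 392.2]
tool_rot: [-179.9, 0.1, 161.1]
wrist_force: [0.1, -0.9, 0.5]
gripper_width: 91.4
grip_force: 0.0
```

Run:
```python
from h import *
d=grab('wrist','w1.png'); o=robot.observe(); print(o['t'],o['tcp_pos'],o['tool_rot'],o['qpos'],d['extrinsics'],d['intrinsics'],d['k1'])
for P in((537.3,12.6,71),(525,-225,44)): print(proj(d,P))
```

```text
2.55 [512.501819    15.55743467 391.99447906] [1.79987183e+02 3.10851639e-02 1.61337374e+02] [-27.73563561   4.21189312  24.06450318  95.97387398  -1.74186602
  80.14997544  67.90566777] [[ 3.23522502e-01  9.18436997e-01  2.27610794e-01  4.50839348e+02]
 [ 9.46220104e-01 -3.13809447e-01 -7.86838331e-02  3.30372233e+01]
 [-8.39726053e-04  2.40825900e-01 -9.70567968e-01  5.85401175e+02]
 [ 0.00000000e+00  0.00000000e+00  0.00000000e+00  1.00000000e+00]] [[288.54392054   0.         322.81082938]
 [  0.         288.54392054 195.12225264]
 [  0.           0.           1.        ]] -0.033760574311759946
(np.float64(327.83511517304106), np.float64(174.02985944174156))
(np.float64(210.71971313016326), np.float64(204.66397454705955))
```

View pics/w1.png

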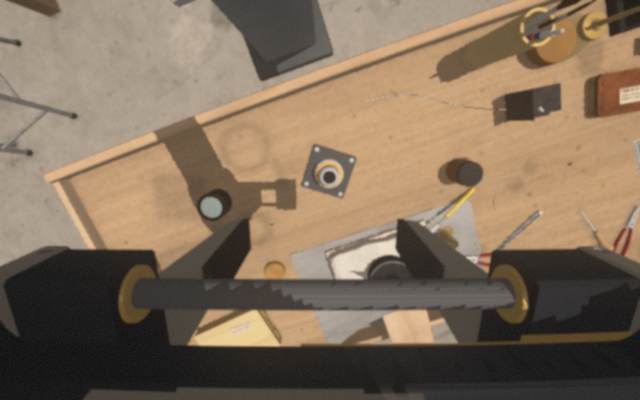

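The wrist view confirms both estimates: barrel at (328,176), lens at (211,205). Moving over the cell.

Request:
{"fn": "jog_arm", "kwargs": {"rows": [[[-0.36,-0.93,0.6],[0,0,0],1],[[-0.36,-0.93,0.6],[0,0,0],1],[[-0.36,-0.93,0.6],[0,0,0],1],[[-0.36,-0.93,0.6],[0,0,0],1],[[-0.36,-0.93,0.6],[0,0,0],1],[[-0.36,-0.93,0.6],[0,0,0],1],[[0,0,1],[0,0,0],1],[[0,0,1],[0,0,0],1]]}}

```text
t: 3.35
tcp_pos: [525.1, -220.6, 166.3]
tool_rot: [180.0, 0.1, 161.6]
wrist_force: [1.0, -0.6, -0.0]
gripper_width: 91.9
grip_force: 0.0
```

Request:
{"fn": "jog_arm", "kwargs": {"rows": [[[0,0,0],[0,0,0],1],[[0,0,0],[0,0,0],1]]}}

```text
t: 3.55
tcp_pos: [525.0, -219.5, 167.9]
tool_rot: [-180.0, -0.1, 161.8]
wrist_force: [-0.1, -0.1, 0.5]
gripper_width: 92.0
grip_force: 0.0
```

```bash
cat >> h.py <<'E'
def lens(d,z,near):
    p=d['pixels']; h=cv2.cvtColor(p,cv2.COLOR_RGB2HSV)
    m=cv2.inRange(h,(35,15,70),(110,140,255)); out=[]
    for c in cv2.findContours(m,0,2)[0]:
        if cv2.contourArea(c)>60:
            (x,y),r=cv2.minEnclosingCircle(c); P=onz(d,x,y,z)
            out.append((np.hypot(*(P[:2]-near)),x,y,r,cv2.contourArea(c),P.round(1)))
    return sorted(out,key=lambda a:a[0])[:3]
E
python3 - <<'E'
from h import *
o=robot.observe(); print(o['t'],o['tcp_pos'],o['tool_rot'],o['qpos'])
for n in('wrist','top'):
    d=grab(n,n+'2.png'); print(n,proj(d,(525,-225,44)),*lens(d,44,np.array([525,-225])),sep='\n')
E
```

```text
3.55 [ 524.9835489  -219.54069518  167.9081703 ] [-1.79996025e+02 -5.31296212e-02  1.61762233e+02] [ -5.94128065  22.13506136  31.98373437 106.39541779 -14.01416432
  55.43560423 103.93840185]
wrist
(np.float64(318.35020628241165), np.float64(185.21873548654068))
(np.float64(4.590540871285813), 317.2837829589844, 189.06756591796875, 19.07402992248535, 1003.5, array([ 528.8, -227.5,   44. ]))
top
(np.float64(404.61360935627886), np.float64(227.90932213515052))
(np.float64(154.90518593378266), 459.6452941894531, 262.6282043457031, 76.97856140136719, 3415.0, array([ 442.7, -356.2,   44. ]))
(np.float64(275.7563842449076), 516.5, 250.5, 34.271080017089844, 647.0, array([ 471.4, -495.5,   44. ]))
(np.float64(927.3460691979959), 19.64285659790039, 233.92857360839844, 14.672369956970215, 276.5, array([505.2, 702.1,  44. ]))
```

View pics/wrist2.png

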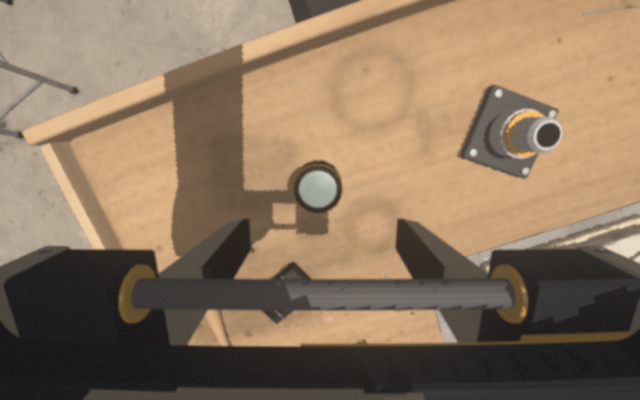

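The lens disc is at (318,188) between the fingers, so the cell is near (526.5,-226). Descending and gripping.

Request:
{"fn": "jog_arm", "kwargs": {"rows": [[[-0.09,-0.14,0.5],[0,0,0],1],[[0,0,0.9],[0,0,0],1],[[0,0,0.5],[0,0,0],1],[[0,0,0],[0,0,0],1],[[0,0,0],[0,0,0],1]]}}

```text
t: 4.15
tcp_pos: [527.6, -227.2, 93.6]
tool_rot: [180.0, 0.2, 161.7]
wrist_force: [-0.3, 0.3, 0.5]
gripper_width: 91.9
grip_force: 0.0
```

Run:
```python
from h import *
o=robot.observe(); print(o['t'],o['tcp_pos'],o['tool_rot'])
d=grab('wrist','w3.png'); print(*lens(d,44,np.array([526,-226])),sep='\n'); print(proj(d,(526.5,-226,44)))
```

```text
4.15 [ 527.57317731 -227.19414031   93.61965615] [1.79986946e+02 1.63487976e-01 1.61703431e+02]
(np.float64(3.237659858780722), 323.2091064453125, 201.98118591308594, 24.540529251098633, 1690.0, array([ 528.9, -227.5,   44. ]))
(np.float64(323.9546391783471), np.float64(198.9587533668165))
```

View pics/w3.png

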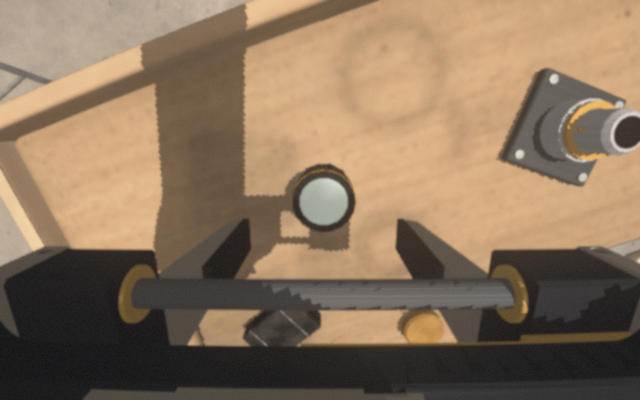

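The lens is at (323,202), so the cell is at (528.5,-227.5), within about 1 mm of the TCP axis.

Request:
{"fn": "jog_arm", "kwargs": {"rows": [[[-0.03,0,0.8],[0,0,0],1],[[0,0,0.8],[0,0,0],1],[[0,0,0.55],[0,0,0],1],[[0,0,0],[0,0,0],1],[[0,0,0],[0,0,0],1],[[0,0,0],[0,0,0],0.5],[[0,0,0],[0,0,0],0.5],[[0,0,0],[0,0,0],0.5]], "squeeze": 35}}

```text
t: 5.0
tcp_pos: [528.1, -227.5, 6.8]
tool_rot: [180.0, 0.1, 161.7]
wrist_force: [-0.7, -0.2, -0.1]
gripper_width: 69.5
grip_force: 0.0
```

Request:
{"fn": "jog_arm", "kwargs": {"rows": [[[0,0,0],[0,0,0],0.5],[[0,0,0],[0,0,0],0.5],[[0,0,0],[0,0,0],0.5],[[0,0,0],[0,0,0],0.5]]}}

```text
t: 5.4
tcp_pos: [527.5, -227.2, 6.0]
tool_rot: [180.0, 0.0, 161.7]
wrist_force: [-0.9, 1.0, 4.1]
gripper_width: 55.5
grip_force: 35.0
```

Request:
{"fn": "jog_arm", "kwargs": {"rows": [[[0,0,0],[0,0,0],0.5],[[0,0,0],[0,0,0],0.5],[[0,0,0],[0,0,0],0.5]]}}

```text
t: 5.7
tcp_pos: [527.5, -227.2, 6.0]
tool_rot: [180.0, 0.0, 161.7]
wrist_force: [-0.7, 0.3, 5.4]
gripper_width: 55.2
grip_force: 35.0
```

Request:
{"fn": "jog_arm", "kwargs": {"rows": [[[0,0,-0.5],[0,0,0],0.3],[[0,0,-1],[0,0,0],0.3],[[0,0,-1],[0,0,0],0.3],[[0,0,-1],[0,0,0],0.3],[[0.275,0.963,0],[0,0,0],0.3],[[0.275,0.963,0],[0,0,0],0.3],[[0.275,0.963,0],[0,0,0],0.3],[[0.1,0.35,0],[0,0,0],0.3]]}}

```text
t: 6.5
tcp_pos: [532.5, -87.9, 145.0]
tool_rot: [179.9, -0.1, 162.0]
wrist_force: [-0.1, 0.4, -2.2]
gripper_width: 55.7
grip_force: 35.0
```

Request:
{"fn": "jog_arm", "kwargs": {"rows": [[[0,0,0],[0,0,0],0.3],[[0,0,0],[0,0,0],0.3],[[0,0,0],[0,0,0],0.3]]}}

```text
t: 6.8
tcp_pos: [532.6, -95.1, 145.6]
tool_rot: [-179.9, 0.0, 161.5]
wrist_force: [-0.4, -0.0, -1.1]
gripper_width: 55.6
grip_force: 35.0
```

```bash
cat >> h.py <<'E'
def brass(d,z,near,R=60):
    x,y=proj(d,(*near,z)); h=cv2.cvtColor(d['pixels'],cv2.COLOR_RGB2HSV)
    m=cv2.inRange(h,(0,0,0),(180,255,70)); out=[]
    for c in cv2.findContours(m,1,1)[0]:
        if cv2.contourArea(c)>20:
            (u,v),r=cv2.minEnclosingCircle(c); P=onz(d,u,v,z)
            if np.hypot(*(P[:2]-near))<R: out.append((u,v,r,cv2.contourArea(c),P.round(1)))
    return out
E
python3 - <<'E'
from h import *
o=robot.observe(); print(o['t'],o['tcp_pos'],o['tool_rot'],o['qpos'],o['grip_force'])
for n in('wrist','top','side'):
    d=grab(n,n+'4.png'); print(n,proj(d,(537.3,12.6,71))); print(*brass(d,71,np.array([537.3,12.6])),sep='\n')
    if n=='wrist': print(lens(d,o['tcp_pos'][2]+38,o['tcp_pos'][:2]))
w,t,s=[cv2.imread(f'pics/{n}4.png') for n in('wrist','top','side')]
im=np.zeros((600,800,3),np.uint8); im[:320,:512]=cv2.resize(w,(512,320))
im[320:600,:400]=cv2.resize(t[190:260,270:370],(400,280)); im[320:600,400:]=cv2.resize(s[165:235,280:380],(400,280)); cv2.imwrite('pics/m4.png',im)
E
```

```text
6.8 [532.614001   -95.07078383 145.64720382] [-1.79935701e+02  1.88067176e-02  1.61494759e+02] [-18.3382766   20.83014251  30.68181873 111.28251834 -13.34782092
  51.35652129  90.59324113] 34.99947915348457
wrist (np.float64(433.86856189747584), np.float64(163.07051784868804))

[(np.float64(0.20313766506803727), 322.77703857421875, 240.0, 37.43736267089844, 3966.5, array([532.6, -95.3, 183.6]))]
top (np.float64(304.98226941066724), np.float64(221.99112739451152))

side (np.float64(343.23477338581534), np.float64(192.58013092005172))
```

View pics/m4.png

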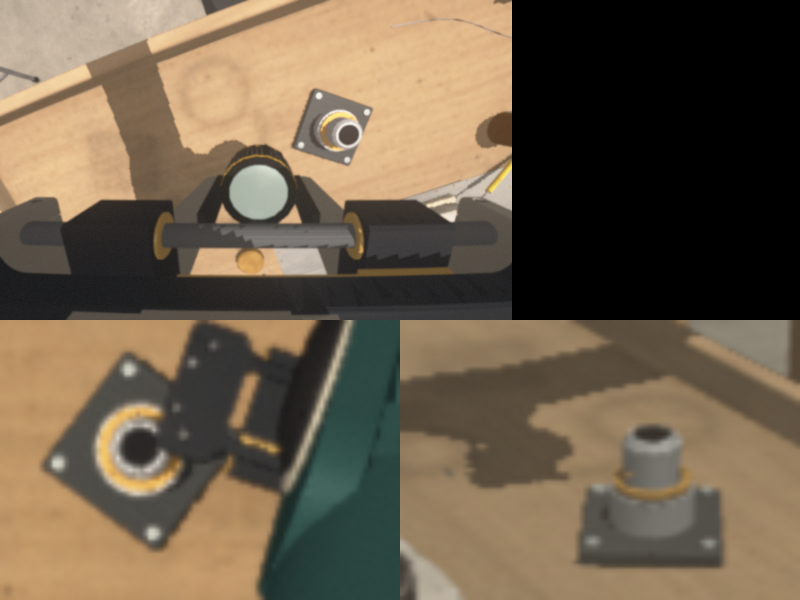

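Dark barrel-top discs: wrist (435,167.5), top (304.7,222), side (343.3,193.3).

Run:
```python
from h import *
for n,u,v in(('wrist',435,167.5),('top',304.7,222),('side',343.3,193.3)):
    d=grab(n); g=cv2.cvtColor(d['pixels'],cv2.COLOR_RGB2GRAY)
    m=np.zeros_like(g); cv2.circle(m,(round(u),round(v)),9,255,-1); m&=(g<75).astype(np.uint8)*255
    k,l,s,c=cv2.connectedComponentsWithStats(m); i=l[round(v),round(u)]
    print(n,s[i],c[i],onz(d,*c[i],71).round(1),onz(d,u,v,71).round(1))
```

```text
wrist [     0      0    640    400 255991] [319.49597056 199.5008848 ] [536.9 -99.4  71. ] [541.8  13.4  71. ]
top [300 215  15  11  97] [306.80412371 220.55670103] [540.6   8.4  71. ] [537.3  13.3  71. ]
side [339 192   8   3  21] [342.66666667 192.95238095] [539.7  13.6  71. ] [539.6  16.2  71. ]
```

Request:
{"fn": "jog_arm", "kwargs": {"rows": [[[0.228,0.877,0],[0,0,0],0.3],[[0.228,0.877,0],[0,0,0],0.3],[[0.228,0.877,0],[0,0,0],0.3],[[0,0,0],[0,0,0],0.3],[[0,0,0],[0,0,0],0.3],[[0,0,0.7],[0,0,0],0.3],[[0,0,0.7],[0,0,0],0.3],[[0,0,0],[0,0,0],0.3]]}}

```text
t: 7.9
tcp_pos: [537.2, 13.9, 86.9]
tool_rot: [-179.8, -0.3, 161.5]
wrist_force: [-0.4, -0.3, -0.7]
gripper_width: 55.7
grip_force: 35.0
```

Request:
{"fn": "jog_arm", "kwargs": {"rows": [[[0,0,0],[0,0,0],0.3],[[0,0,0],[0,0,0],0.3]]}}

```text
t: 8.1
tcp_pos: [541.1, 14.9, 91.1]
tool_rot: [180.0, 0.1, 161.6]
wrist_force: [-0.3, 0.4, -1.0]
gripper_width: 55.2
grip_force: 35.0
```

Run:
```python
from h import *
o=robot.observe(); print(o['t'],o['tcp_pos'],o['tool_rot'],o['qpos'],o['grip_force'],o['wrist_force'])
s=grab('side'); p=s['pixels'][130:230,290:400]; cv2.imwrite('pics/s5.png',cv2.resize(p,(770,600)[0:2],interpolation=cv2.INTER_CUBIC)[:,:,::-1])
print(proj(s,(540,13.4,71)),proj(s,o['tcp_pos']))
```

```text
8.1 [541.10014236  14.89898009  91.05486042] [1.79958955e+02 1.20949100e-01 1.61592187e+02] [-26.65533011  25.14930857  26.89864292 113.4074646  -15.81515366
  44.84897147  80.93202024] 34.999556317634415 [-0.3134591   0.43277901 -1.04804184]
(np.float64(342.5296934772342), np.float64(192.9493756621199)) (np.float64(342.53608950623686), np.float64(185.9303272609951))
```

View pics/s5.png

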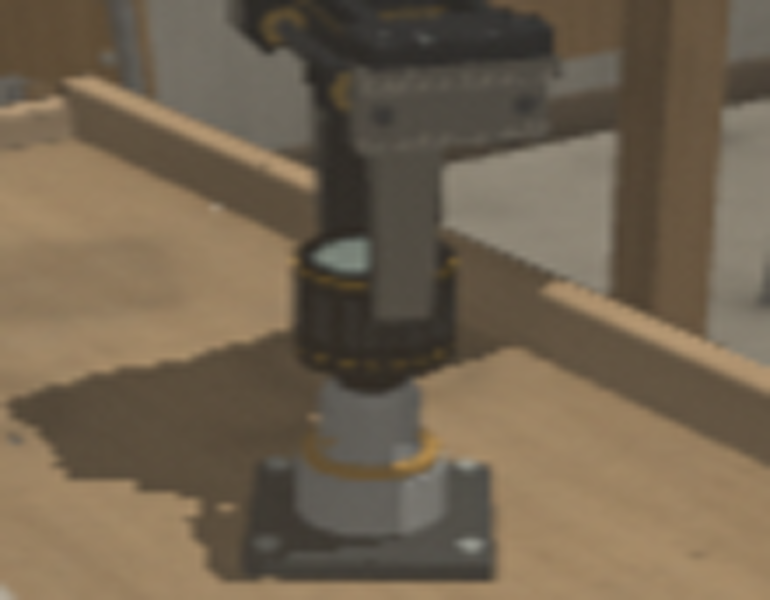

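The cell hangs over the barrel, with centre columns 377 against 371 in the crop, so it needs about 1.5 mm of correction. Lowering gently.

Request:
{"fn": "jog_arm", "kwargs": {"rows": [[[-0.03,-0.02,0.1],[0,0,0],0.3],[[0,0,0.15],[0,0,0],0.3],[[0,0,0.15],[0,0,0],0.3],[[0,0,0.1],[0,0,0],0.3],[[0,0,0],[0,0,0],0.3],[[0,0,0],[0,0,0],0.3]]}}

```text
t: 8.75
tcp_pos: [540.8, 14.6, 69.5]
tool_rot: [-180.0, -0.0, 161.7]
wrist_force: [-0.2, 0.3, -1.1]
gripper_width: 55.0
grip_force: 35.0
```

Request:
{"fn": "jog_arm", "kwargs": {"rows": [[[0,0,0.1],[0,0,0],0.3],[[0,0,0.1],[0,0,0],0.3],[[0,0,0.08],[0,0,0],0.3],[[0,0,0],[0,0,0],0.3],[[0,0,0],[0,0,0],0.3]]}}

```text
t: 9.25
tcp_pos: [540.8, 14.6, 58.4]
tool_rot: [-180.0, -0.0, 161.7]
wrist_force: [0.8, 0.1, -1.9]
gripper_width: 55.2
grip_force: 35.0
```

Request:
{"fn": "jog_arm", "kwargs": {"rows": [[[0,0,0.04],[0,0,0],0.3],[[0,0,0],[0,0,0],0.3],[[0,0,0],[0,0,0],0.3]]}}

```text
t: 9.55
tcp_pos: [540.9, 14.7, 56.9]
tool_rot: [180.0, 0.0, 161.7]
wrist_force: [-0.5, -0.3, -0.3]
gripper_width: 55.3
grip_force: 35.0
```

Request:
{"fn": "jog_arm", "kwargs": {"rows": [[[0,0,0.04],[0,0,0],0.3],[[0,0,0],[0,0,0],0.3],[[0,0,0],[0,0,0],0.3]]}}

```text
t: 9.85
tcp_pos: [540.9, 14.6, 55.3]
tool_rot: [-180.0, 0.0, 161.7]
wrist_force: [0.1, -0.2, -1.4]
gripper_width: 55.3
grip_force: 35.0
```

Request:
{"fn": "jog_arm", "kwargs": {"rows": [[[0,0,0.04],[0,0,0],0.3],[[0,0,0],[0,0,0],0.3],[[0,0,0],[0,0,0],0.3]]}}

```text
t: 10.15
tcp_pos: [540.9, 14.6, 53.6]
tool_rot: [-180.0, -0.0, 161.7]
wrist_force: [-0.3, -0.8, -2.1]
gripper_width: 55.8
grip_force: 35.0
```

Request:
{"fn": "jog_arm", "kwargs": {"rows": [[[0,0,0.05],[0,0,0],0.3],[[0,0,0],[0,0,0],0.3],[[0,0,0.05],[0,0,0],0.3],[[0,0,0],[0,0,0],0.3],[[0,0,0],[0,0,0],0.3]]}}

```text
t: 10.65
tcp_pos: [540.8, 14.6, 49.6]
tool_rot: [-180.0, -0.0, 161.7]
wrist_force: [0.4, -1.1, -0.9]
gripper_width: 55.4
grip_force: 35.0
```

Run:
```python
from h import *
o=robot.observe(); print(o['t'],o['tcp_pos'],o['tool_rot'],o['wrist_force'],o['ft_torque'])
s=grab('side'); p=s['pixels'][130:230,290:400]; cv2.imwrite('pics/s6.png',cv2.resize(p,(770,600),interpolation=cv2.INTER_CUBIC)[:,:,::-1])
```

```text
10.65 [540.79735379  14.60378814  49.57190761] [-1.79989775e+02 -8.30427679e-03  1.61670710e+02] [ 0.44559581 -1.05036471 -0.94208582] [-0.21148696 -0.05784578  0.01600503]
```

View pics/s6.png

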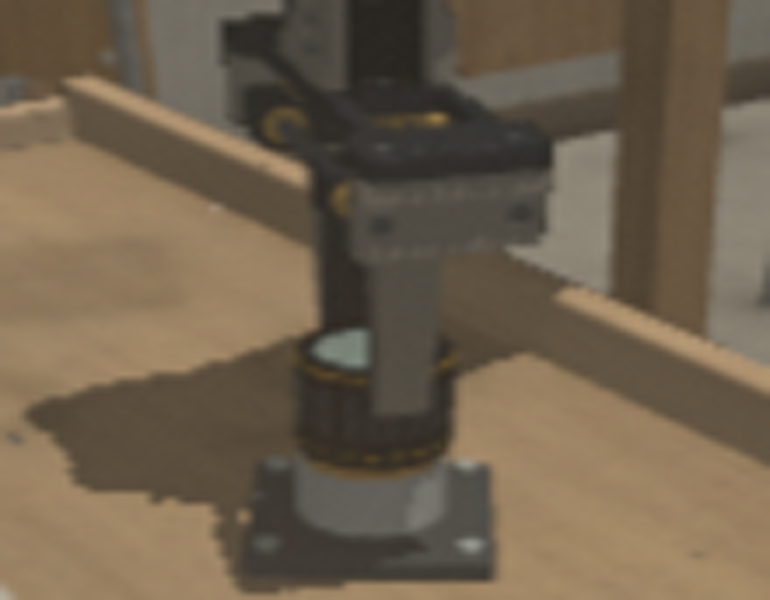

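The lower rim now sits just above the follower, below pin level, with no force. The keyways were already aligned, so no turning is needed. Pressing home.

Request:
{"fn": "jog_arm", "kwargs": {"rows": [[[0,0,0.06],[0,0,0],0.3],[[0,0,0],[0,0,0],0.3],[[0,0,0.06],[0,0,0],0.3],[[0,0,0],[0,0,0],0.3],[[0,0,0],[0,0,0],0.3]]}}

```text
t: 11.2
tcp_pos: [541.1, 14.7, 45.2]
tool_rot: [180.0, 0.0, 161.7]
wrist_force: [-1.8, -0.3, 3.1]
gripper_width: 55.3
grip_force: 35.0
```

Request:
{"fn": "jog_arm", "kwargs": {"rows": [[[0,0,0.06],[0,0,0],0.3],[[0,0,0],[0,0,0],0.3],[[0,0,0.03],[0,0,0],0.3],[[0,0,0],[0,0,0],0.3],[[0,0,0],[0,0,0],0.3]]}}

```text
t: 11.7
tcp_pos: [541.0, 14.6, 41.5]
tool_rot: [180.0, 0.0, 161.7]
wrist_force: [-1.0, -1.0, 5.6]
gripper_width: 55.9
grip_force: 35.0
```

Request:
{"fn": "jog_arm", "kwargs": {"rows": [[[0,0,0.03],[0,0,0],0.3],[[0,0,0],[0,0,0],0.3],[[0,0,0],[0,0,0],0.3]]}}

```text
t: 12.0
tcp_pos: [541.1, 14.6, 41.0]
tool_rot: [180.0, 0.0, 161.7]
wrist_force: [-3.5, -0.7, 11.5]
gripper_width: 55.5
grip_force: 35.0
```

Request:
{"fn": "jog_arm", "kwargs": {"rows": [[[0,0,0.03],[0,0,0],0.3],[[0,0,0],[0,0,0],0.3],[[0,0,0],[0,0,0],0.3]]}}

```text
t: 12.3
tcp_pos: [541.1, 14.7, 40.9]
tool_rot: [179.9, -0.0, 161.7]
wrist_force: [-7.7, -0.7, 22.3]
gripper_width: 55.5
grip_force: 35.0
```

The force rises sharply at TCP z = 41 (35 + 6 mm), which is the shoulder. Handing in.

```bash
python3 -c "
from h import *
o=robot.observe(); print(o['tcp_pos'],o['wrist_force'],o['grip_force']); print(order.sign_off())"
```

```text
[541.09880642  14.67241295  40.9140458 ] [-7.65273225 -0.74047242 22.32798937] 35.01015410787659
the job is handed in; nothing more can be done
None
```

The lens cell is fully home on the mount's shoulder, held at 35 N grip with about 22 N of downward push, and the job was handed in at 12.3 s; the keyways happened to line up, so no turning was needed.

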